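# Put the glass jar into the free place of the sloping rack

### The arm

A 6-joint arm with a two-finger parallel gripper is mounted at the origin on the work surface. World frame = base frame: x ahead of the robot, y to its left, z up, the work surface at z = 0. Lengths are in mm, angles in rad, forces in N, time in s.
With the tool pointing down it reaches from about 275 to 825 mm from the base axis. Payload 4.9 kg.
Tool frame: the origin (TCP) lies at the very end of the fingers, on their centre line; the grasp point (between the pads) lies 19 mm behind it; z points along the fingers, y is the direction in which the jaws open and shut (so a half turn about z gives the same grasp; the last joint's range is limited). The gripper opens to 85 mm and grips with 20 to 120 N. Pads are 22 mm wide; open, the fingers measure 114 mm over their backs; the gripper's body (76 mm by 85 mm) begins 54 mm behind the grasp point. The pads swing forward as they close: fully open they stand 13 mm farther back than shut.
Start: joints at [-1.275, 0.326, -0.193, 1.052, 0, 1.437], TCP at [229.192, -499.989, 231.281] pointing down, gripper open.
Joint ranges: [-2.65, 2.65], [-0.97, 1.79], [-1.3, 1.35], [-1.93, 2.1], [-1.47, 1.37], [-3.14, 3.14]. Speed limits (rad/s): [2.57, 2.57, 3.14, 3.14, 3.14, 3.14].

### API

Orientations are given as [roll, pitch, yaw] about the fixed x, y, z axes, in that order (R = Rz(yaw) Ry(pitch) Rx(roll)).
In Python, from bench import bot, solve_ik, imaging gives the robot as it stands. Calls block until the motion is done:
- bot.move_ptp(position, orientation): joint-space move of the TCP to a pose.
- bot.movel(position, rot=None, max_speed=150, threshold=None): straight line of the TCP; rot=None keeps the orientation; max_speed is the mean speed in mm/s. With threshold (N) it stops when the force on the tool has changed by that much, and returns True; else False.
- bot.move_j(angles): joint-space move.
- bot.grip(opening, effort=None): opening from 0.0 (shut) to 1.0 (fully open); effort is the grip in N (None keeps the last); returns when the fingers have stopped.
- bot.dwell(seconds).
- solve_ik(position, orientation): joint angles nearest the present ones, or None.
- bot.get_state(): the state.
- imaging.capture(name): name is "side" or "top" or "wrist"; returns the picture (384x512x3 uint8, blue, green, red); there is no depth.
- imaging.camera_model(name): a dict with "K" (3x3 intrinsics, pixels), "position" and "rotation" of the camera in the world. Camera axes: x right, y up, looking along -z (the intrinsics and any distortion apply to the point x, -y, -z); pixel columns grow to the right and rows downward; lengths in mm; the calibration is good to about 2 mm. The wrist camera is an equidistant fisheye: a pixel r from the principal point sees the ray r / f radians off the axis. A picture is of the moment at which its call begins: read the wrist's pose just before it. camera_model takes no time and is no camera call; for the wrist camera it gives the pose at the moment of the call.
A pose or a line that the arm cannot do raises bot.IKError and nothing moves.
- bot.sign_off(): hands the job in, once; it reports no verdict.
The state is a dict: "t": time; "qpos": joint angles; "joint_velocities": joint speeds; "effort": joint torques, N m; "tcp_pos": TCP position; "orientation": TCP orientation; "contact_force": force on the tool from outside, world axes, zero at the start; "wrist_torque": the same for the moment, N m; "opening": opening from 0.0 (shut) to 1.0 (fully open).
Only numpy, scipy, OpenCV 4.12 (cv2) and the standard library are available. Lean on these libraries where they do the work, as an engineer would, in place of code of your own. Each camera call takes 0.05 s, during which the arm holds its last target.

### The job

Put the empty glass jar away: lift it off the lazy susan, set it down flat on the bed of the sloping rack, in line with the one gap wide enough for it and with its near side two to five centimetres short of the low stop, then keep hold of it and slide it gently down the bed until you feel it press on the stop, and let go so that it stays standing squarely on the bed against the stop. Let neither the jar nor the robot touch the carton, tin or case that already stand in the rack, leave the things on the lazy susan where they are, and do not force the glass against the rack.

Things in the scene. Friction and masses are not known exactly. Their poses are not given: they have to be found in the camera images.
- jar: Empty glass jar, closed by its aluminium screw cap; about 0.2 kg. Round: glass body 52 mm in diameter and 56 mm high, cap 54 mm in diameter from 56 to 76 mm height. Origin at the centre of its underside, z along its axis to the cap. It starts upright on the lazy susan near its edge, on the opposite side from the steel bottle.
- lazy_susan: Bamboo lazy susan, a disc 280 mm in diameter; its top is 36 mm above its origin, which lies on the table under its centre. It stands still (it does not turn during the work). At its centre a small ring holds the ball.
- rack: The bamboo rack as a whole, fixed, 332 mm wide (y) and about 180 mm deep. Origin on the table under its middle; x points to its high end, away from the robot at yaw 0.
- rack_bed: Sloping bed of the rack, fixed, inclined 25 degrees, lined with thin cork on which things do not slide by themselves. Origin on its top surface, mid-width, at the foot of the stop; x points up the slope, y across (level), z square out of the bed. It runs from x = 0 to 180 mm; side walls at y = +-157 mm, 26 mm high. Four places about 74 mm apart lie side by side, any one of them empty.
- rack_stop: The stop bar along the low end of the bed, fixed, firm (a thin cork facing gives up to 2 mm), its face at x = 0 of the bed, 16 mm high above the bed, 12 mm thick. Same origin and axes as the bed. A jar at home has its axis at x = 26 mm of the bed.
- carton: Cardboard carton standing on the bed against the stop, 54 mm along the slope, 50 mm across, 80 mm high. Origin at the centre of its underside, z square to the bed. Must not be touched.
- tin: Round steel tin with a lid, 54 mm in diameter, 64 mm high, standing on the bed against the stop. Origin at the centre of its underside. Must not be touched.
- case: Low plastic case, 54 mm along the slope, 52 mm across, 45 mm high, standing on the bed against the stop. Origin at the centre of its underside. Must not be touched.
- bottle: Steel bottle with a screw cap, 66 mm in diameter, 183 mm high, upright on the lazy susan, across from the jar. Origin at the centre of its underside. Bystander.
- ball_center (a point): Centre of the lacrosse ball, 63 mm in diameter, in the ring at the middle of the lazy susan. Bystander.
- whistle: Plastic whistle lying on the lazy susan, about 46 x 24 mm, 18 mm high. Origin under its round chamber. Bystander.
- grip_trainer: Grip trainer with two rubber handles lying flat on the lazy susan, about 120 x 78 mm, 22 mm high. Origin at the middle of its underside, its bend towards x. Bystander.
Mind the look-alikes: they are no part of the job. Leave any purple look-alike of the jar alone.

How it is judged (in metres and radians):
On the way, in this order (a step that is already met when the one before it is completed fails the run):
1. the jar is lifted clear of the lazy susan, held by the fingers (contact force between the fingers and jar above 0.5 N and contact force between jar and lazy_susan below 0.05 N and z of jar in the frame of lazy_susan above 0.06 m), for 0.1 s.
2. the held jar touches the bed, flat (within 5 degrees), its side 12 to 60 mm short of the stop (contact force between the fingers and jar above 0.5 N and angle between the z axis of jar and the z axis of rack_bed, either way round below 0.09 rad and z of jar in the frame of rack_bed between -0.004 and 0.003 m and contact force between jar and rack_bed above 0.2 N and x of jar in the frame of rack_bed between 0.038 and 0.086 m), for 0.1 s.
3. the held jar, still flat on the bed, presses on the stop with more than 2 N (contact force between the fingers and jar above 0.5 N and angle between the z axis of jar and the z axis of rack_bed, either way round below 0.09 rad and z of jar in the frame of rack_bed between -0.004 and 0.003 m and contact force between jar and rack_stop above 2 N), for 0.1 s.
At the end, for the whole second after the job is handed in: The released jar rests on the bed: square within 5 degrees, underside -4 to 3 mm from the bed, side within 2.5 mm of the stop, touching none of carton, tin and case, which moved less than 8 mm; bottle, ball, whistle and grip trainer moved less than 15 mm (angle between the z axis of jar and the z axis of rack_bed, either way round below 0.09 rad and z of jar in the frame of rack_bed between -0.004 and 0.003 m and x of jar in the frame of rack_bed between 0.023 and 0.0285 m and y of jar in the frame of rack_bed between -0.13 and 0.13 m and linear speed of jar below 0.01 m/s and contact force between the fingers and jar below 0.05 N and contact force between jar and carton below 0.05 N and distance of each of carton, tin, case from where it was at the start of the episode below 0.008 m and contact force between jar and tin below 0.05 N and contact force between jar and case below 0.05 N and distance of each of bottle, ball_center, whistle, grip_trainer from where it was at the start of the episode below 0.015 m).
It fails at once if the jar touches the carton, tin or case (over 0.3 N) (contact force between jar and carton above 0.3 N or contact force between jar and tin above 0.3 N or contact force between jar and case above 0.3 N).
It fails at once if the robot touches the carton, tin or case (over 0.3 N) (contact force between any of the arm, the fingers and carton above 0.3 N or contact force between any of the arm, the fingers and tin above 0.3 N or contact force between any of the arm, the fingers and case above 0.3 N).
It fails at once if the jar is forced against the stop (over 60 N) or the bed (over 100 N) (contact force between jar and rack_stop above 60 N or contact force between jar and rack_bed above 100 N).
It fails at once if a thing on the lazy susan is shifted (over 15 mm) or the bottle is tipped (distance of any of bottle, ball_center, whistle, grip_trainer from where it was at the start of the episode above 0.015 m or angle between bottle's own z axis and vertical above 0.15 rad).
It also fails if it takes over 50 s, if anything falls off the work surface, if the arm or the gripper's body presses on something with over 40 N, if the wrist force passes 120 N, or if a joint passes its speed limit or range.

## Working session

There is one attempt and no reset: what is moved stays moved. The work goes in short steps, each a Python script; the robot and the scene stay as the last script left them, time stands still between calls to the robot, and variables do not carry over. Pictures are saved under pics/ and viewed, and the job is handed in when it is done.

```bash
ls; mkdir -p pics
python3 - <<'E'
from bench import bot, imaging
import cv2
for n in ("side","top","wrist"):
    m=imaging.camera_model(n); print(n,m)
    cv2.imwrite(f"pics/{n}0.png",imaging.capture(n))
print(bot.get_state())
E
```

```text
pics
side {'K': array([[380.24050827,   0.        , 254.66986645],
       [  0.        , 380.24050827, 182.22675326],
       [  0.        ,   0.        ,   1.        ]]), 'position': array([ 443.36398299, -679.25893604,  847.77700947]), 'rotation': array([ 0.71018377, -0.00451189, -0.23394934])}
top {'K': array([[393.5711979 ,   0.        , 250.51703018],
       [  0.        , 393.5711979 , 187.46228697],
       [  0.        ,   0.        ,   1.        ]]), 'position': array([ 502.71852082,  -53.03037747, 1123.37271746]), 'rotation': array([ 0.11500168, -0.01028076, -1.58567026])}
wrist {'K': array([[297.31863964,   0.        , 260.39952684],
       [  0.        , 297.31863964, 193.24569713],
       [  0.        ,   0.        ,   1.        ]]), 'position': array([ 287.97640951, -472.39849331,  371.69760977]), 'rotation': array([-2.61710533e-01,  6.75240879e-04, -1.14107444e+00])}
{'t': 0.15, 'qpos': array([-1.27517316e+00,  3.26752518e-01, -1.93301533e-01,  1.05197053e+00,
       -4.99906041e-06,  1.43657135e+00]), 'joint_velocities': array([ 0.00061976, -0.00197973,  0.00421725,  0.00052716, -0.00025738,
        0.00043079]), 'effort': array([ 1.59713312e-03, -4.43702173e+01,  2.62665868e+01,  1.04278751e-02,
       -4.29414115e-05,  5.28400363e-06]), 'tcp_pos': array([ 229.08219347, -499.58220848,  230.71318789]), 'orientation': array([-3.14037478e+00, -1.59413342e-04,  4.29848051e-01]), 'contact_force': array([0.35198507, 0.65427433, 0.30502489]), 'wrist_torque': array([-0.00067703, -0.01226176,  0.01428357]), 'opening': 0.9978976619521404}
```

View pics/side0.png

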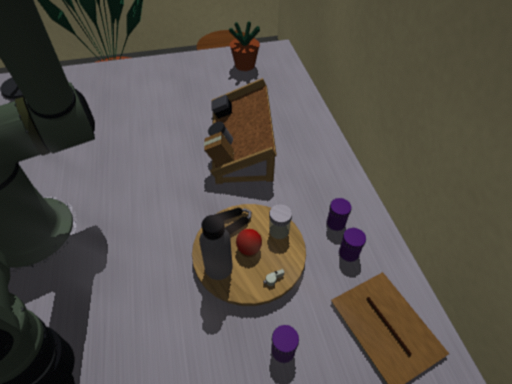

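View pics/top0.png

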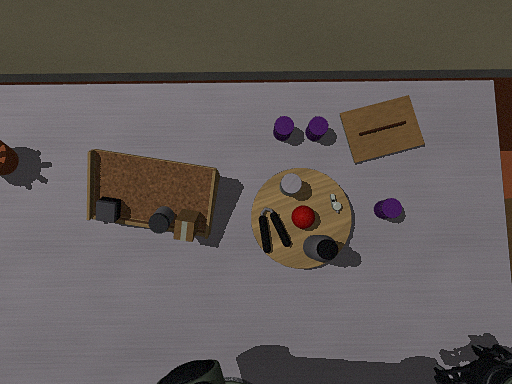

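View pics/wrist0.png

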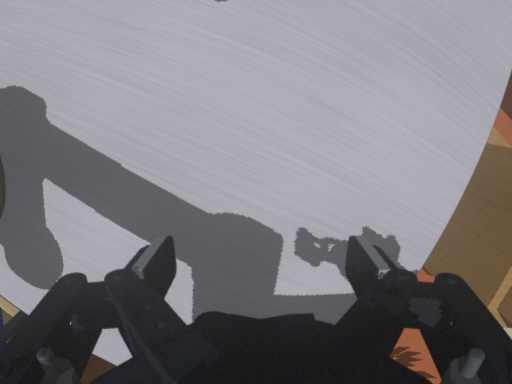

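The top view shows the jar with its grey cap at about (291,184), opposite the bottle at (325,248). The purple look-alikes are at (284,128), (317,128) and (389,208). In the rack, the case is at (108,210), the tin at (161,219) and the carton at (187,225). The wide gap is near column 134. I'll enlarge crops to confirm.

```bash
cat > h.py <<'E'
import numpy as np, cv2
from scipy.spatial.transform import Rotation as R
from bench import bot, solve_ik, imaging
def cam(n):
    m=imaging.camera_model(n); return m["K"],m["position"],R.from_euler("xyz",m["rotation"]).as_matrix()
def ray(n,px,M=None):
    K,p,Rm=M or cam(n)
    u=(px[0]-K[0,2])/K[0,0]; v=(px[1]-K[1,2])/K[1,1]
    if n=="wrist":
        r=np.hypot(u,v); s=np.sin(r)/r if r>1e-9 else 1.; d=np.array([u*s,-v*s,-np.cos(r)])
    else: d=np.array([u,-v,-1.])
    return p,Rm@(d/np.linalg.norm(d))
def onz(n,px,z,M=None):
    p,d=ray(n,px,M); return p+d*(z-p[2])/d[2]
def proj(n,X,M=None):
    K,p,Rm=M or cam(n)
    c=Rm.T@(np.asarray(X,float)-p); x,y,z=c[0],-c[1],-c[2]
    if n=="wrist":
        th=np.arctan2(np.hypot(x,y),z); k=th/np.hypot(x,y); return np.array([K[0,0]*x*k+K[0,2],K[1,1]*y*k+K[1,2]])
    return np.array([K[0,0]*x/z+K[0,2],K[1,1]*y/z+K[1,2]])
def crop(img,x0,y0,x1,y1,s,name,gain=1.0):
    c=cv2.resize(img[y0:y1,x0:x1],None,fx=s,fy=s,interpolation=cv2.INTER_CUBIC)
    cv2.imwrite(name,np.clip(c*gain,0,255).astype(np.uint8))
E
python3 - <<'E'
from h import *
t=cv2.imread("pics/top0.png"); s=cv2.imread("pics/side0.png")
crop(t,80,140,230,250,5,"pics/t_rack.png",1.5)
crop(t,245,110,365,275,3.6,"pics/t_ls.png",1.3)
crop(s,190,70,310,310,2.5,"pics/s_all.png",1.5)
# susan: colour disc in top
print(onz("top",(303,218),36), onz("side",(249,255),36),onz("top",(291,184),112))
E
```

```text
[ 541.31788823 -209.68407381   36.        ] [ 541.60525767 -223.69304128   36.        ] [ 626.97993198 -170.24115801  112.        ]
```

View pics/t_rack.png

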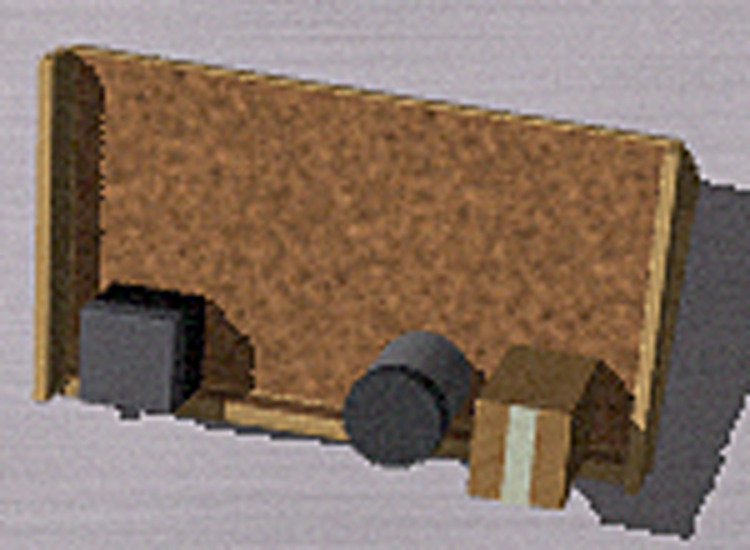

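View pics/t_ls.png

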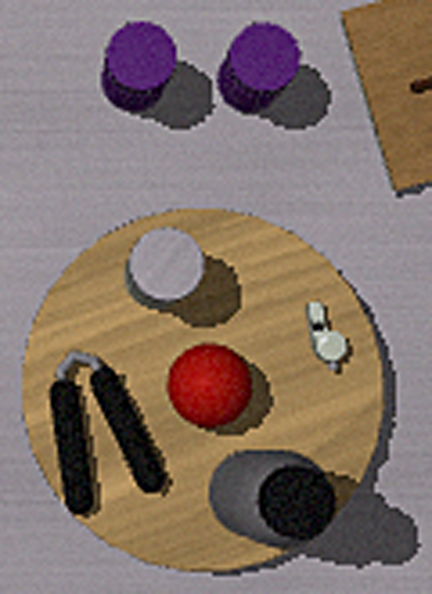

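View pics/s_all.png

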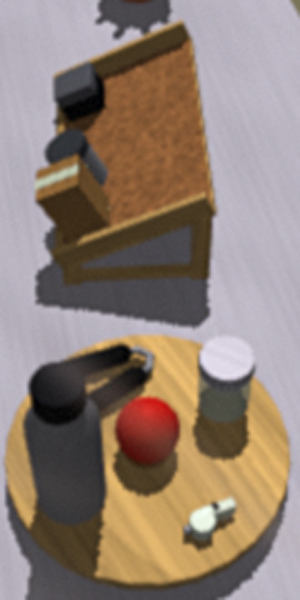

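Candidates for the jar in the top view are the clear glass one with a grey cap at (291,184), which stands on the susan near its edge opposite the bottle, and three purple ones on the table. The crop confirms the grey-capped glass one is meant. Next I'll triangulate the rack corners.

Run:
```python
from h import *
s=cv2.imread("pics/side0.png")
crop(s,195,70,290,190,5,"pics/s_rack.png",1.5)
t=cv2.imread("pics/top0.png")
# masks: jar cap grey on bamboo; red ball; rim of susan
hsv=cv2.cvtColor(t,cv2.COLOR_BGR2HSV)
m=((hsv[...,1]<40)&(hsv[...,2]>100)).astype(np.uint8); m[:, :]*=1
sub=np.zeros_like(m); sub[168:205,272:312]=m[168:205,272:312]
n,l,st,c=cv2.connectedComponentsWithStats(sub); print(st,c)
r=((hsv[...,1]>180)&((hsv[...,0]<8)|(hsv[...,0]>172))&(hsv[...,2]>60)).astype(np.uint8)
r[:, :250]=0; r[:, 360:]=0; r[:170]=0; r[260:]=0
n,l,st,c=cv2.connectedComponentsWithStats(r); print(st,c)
```

```text
[[     0      0    512    384 196220]
 [   272    168     19      8     71]
 [   308    168      1      1      1]
 [   310    168      2      1      2]
 [   281    173     20     20    314]] [[255.43469065 191.52215371]
 [277.66197183 170.09859155]
 [308.         168.        ]
 [310.5        168.        ]
 [290.78343949 182.71974522]]
[[     0      0    512    384 196218]
 [   292    206     22     22    390]] [[255.40709823 191.45058557]
 [302.24102564 216.36153846]]
```

View pics/s_rack.png

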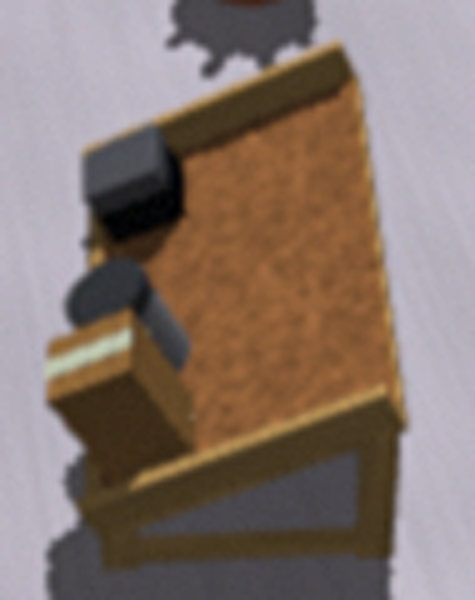

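Run:
```python
from h import *
for px in [(88.4,151.6),(87.2,220),(217,169),(208,226)]: print(onz("top",px,110)[:2].round(),onz("top",px,50)[:2].round())
m=imaging.camera_model("wrist"); st=bot.get_state()
# camera in tool frame
K,p,Rm=cam("wrist"); T=R.from_euler("xyz",st["orientation"]).as_matrix()
print("cam in tool",T.T@(p-st["tcp_pos"]),"axes",(T.T@Rm).round(3).tolist())
Rd=lambda yaw,tilt: None
for yaw in (-1.57,0,1.57,3.14):
  print(yaw, solve_ik([480,220,330],[np.pi,0,yaw]), solve_ik([630,-170,120],[np.pi,0,yaw]))
```

```text
[720. 356.] [732. 380.]
[542. 354.] [544. 378.]
[669.  21.] [679.  26.]
[522.  45.] [523.  51.]
cam in tool [  64.88044918   -0.2881879  -141.07177017] axes [[-0.0, 0.966, 0.259], [1.0, 0.0, -0.001], [-0.001, 0.259, -0.966]]
-1.57 [ 0.28991697  0.23922762 -0.05970701  1.27186169  0.         -1.28167569] [-0.37659555  0.59821362 -0.05329622  0.91928648  0.         -1.94818821]
0 [ 0.28991697  0.23922762 -0.05970701  1.27186169  0.         -2.85167569] [-0.37659555  0.59821362 -0.05329622  0.91928648  0.          2.7649971 ]
1.57 [ 0.28991697  0.23922762 -0.05970701  1.27186169  0.          1.86150962] [-0.37659555  0.59821362 -0.05329622  0.91928648  0.          1.1949971 ]
3.14 [ 0.28991697  0.23922762 -0.05970701  1.27186169  0.          0.29150962] [-0.37659555  0.59821362 -0.05329622  0.91928648  0.         -0.3750029 ]
```

Run:
```python
from h import *
bot.move_ptp([600,140,380],[np.pi,0,np.pi/2])
M=cam("wrist"); im=imaging.capture("wrist")
np.savez("w1.npz",K=M[0],p=M[1],R=M[2]); cv2.imwrite("pics/w1.png",im)
cv2.imwrite("pics/w1b.png",np.clip(cv2.resize(im,None,fx=1.5,fy=1.5)*1.4,0,255).astype(np.uint8))
print(bot.get_state()["t"])
```

```text
2.8667
```

View pics/w1b.png

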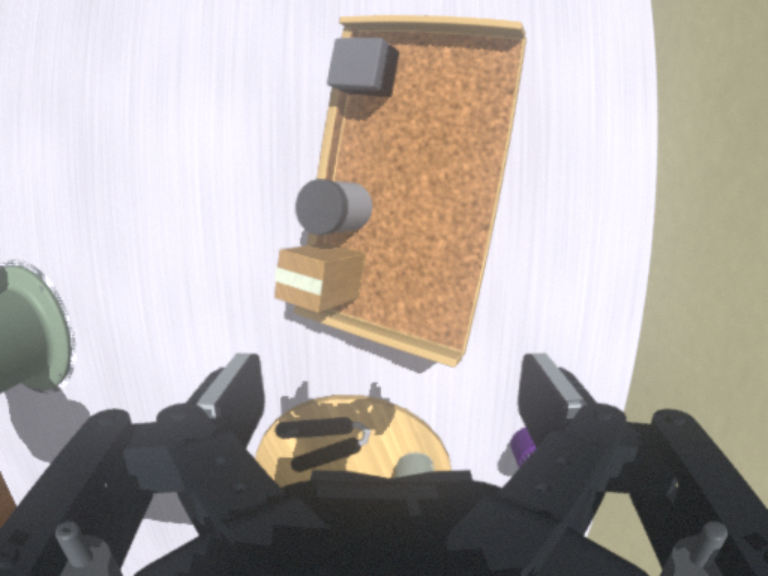

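Run:
```python
from h import *
im=cv2.imread("pics/w1.png")
crop(im,180,5,355,95,4.5,"pics/w1c.png",1.2)
crop(im,180,155,355,250,4.5,"pics/w1d.png",1.2)
crop(im,180,60,270,170,5,"pics/w1e.png",1.2)
```

```text
(no output)
```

View pics/w1c.png

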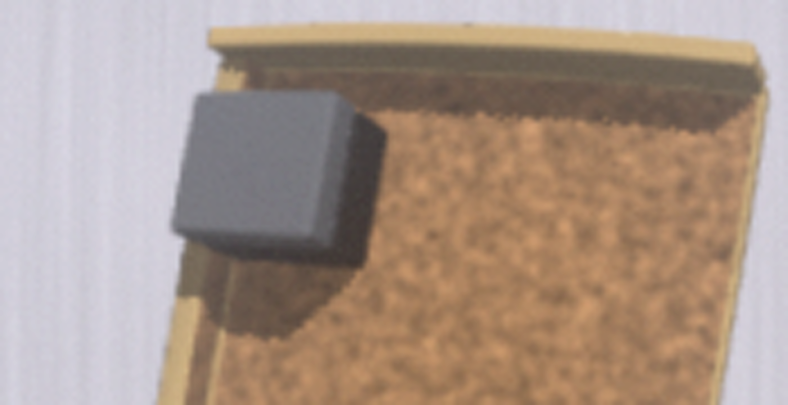

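View pics/w1d.png

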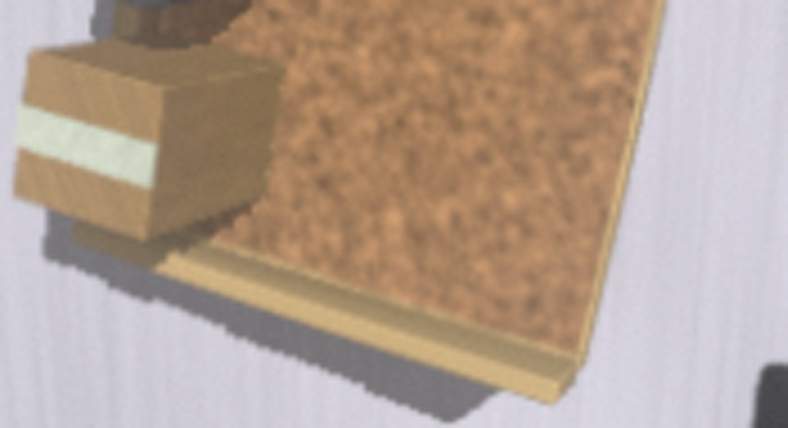

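View pics/w1e.png

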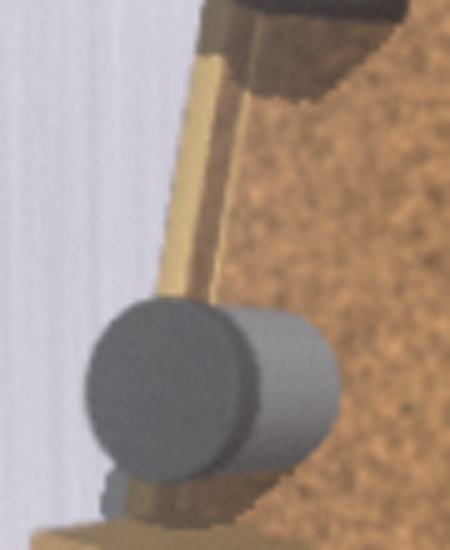

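```bash
cat >> h.py <<'E'
_d=None
def W(f="w1.npz"):
    d=np.load(f); return d["K"],d["p"],d["R"]
def tri(obs):
    A=np.zeros((3,3)); b=np.zeros(3); L=[]
    for n,px,M in obs:
        p,d=ray(n,px,M); P=np.eye(3)-np.outer(d,d); A+=P; b+=P@p; L.append((p,P))
    X=np.linalg.solve(A,b); return X,[np.linalg.norm(P@(X-p)) for p,P in L]
E
python3 - <<'E'
from h import *
w=W()
pts={"L_hi":[("wrist",(347.3,15.0),w),("side",(262.6,78.6),None),("top",(88.4,151.6),None)],
"L_lo":[("wrist",(226.7,11.7),w),("side",(212,100.4),None),("top",(87.2,219.8),None)],
"R_hi":[("wrist",(302.9,244.6),w),("side",(272.6,150.),None),("top",(216.8,168.2),None)],
}
for k,o in pts.items():
    X,r=tri(o); print(k,X.round(1),np.round(r,1))
    if k!="L_lo": print("  wrist+top",tri([o[0],o[2]])[0].round(1),"wrist+side",tri(o[:2])[0].round(1))
E
```

```text
L_hi [717.1 348.7 128.7] [0.4 1.1 1.5]
  wrist+top [711.7 341.5 147.6] wrist+side [718.  348.9 128.5]
L_lo [546.8 376.9  50. ] [0.6 3.  2.5]
R_hi [664.2  21.  129.1] [3.  1.  3.9]
  wrist+top [664.9  20.6 127.6] wrist+side [662.2  21.4 129. ]
```

```bash
cat >> h.py <<'E'
psi=-0.161; O=np.array([541.5,209.3,30.6]); th=np.deg2rad(25)
BR=np.column_stack([[np.cos(th)*np.cos(psi),np.cos(th)*np.sin(psi),np.sin(th)],[-np.sin(psi),np.cos(psi),0],[-np.sin(th)*np.cos(psi),-np.sin(th)*np.sin(psi),np.cos(th)]])
def onbed(n,px,z,M=None):
    p,d=ray(n,px,M); pb=BR.T@(p-O); db=BR.T@d; return pb+db*(z-pb[2])/db[2]
def b2w(v): return O+BR@np.asarray(v,float)
E
python3 - <<'E'
from h import *
w=W()
print("tin",onbed("wrist",(213.6,138),64,w), onbed("top",(80+397/5,140+415/5),64), onbed("side",(195+108/5,70+290/5),64))
for a in [(200,92),(340,95),(320,250),(175,232)]: print("case",onbed("wrist",(180+a[0]/4.5,5+a[1]/4.5),45,w).round(1))
for a in [(30,50),(162,87),(150,240),(15,195)]: print("carton",onbed("wrist",(180+a[0]/4.5,155+a[1]/4.5),80,w).round(1))
im=cv2.imread("pics/w1.png").copy(); t=cv2.imread("pics/top0.png"); s=cv2.imread("pics/side0.png")
P=[(0,y,16) for y in np.linspace(-157,157,13)]+[(-12,y,16) for y in np.linspace(-157,157,13)]+[(x,sg*y,26) for sg in(-1,1) for y in (157,166) for x in np.linspace(-12,180,9)]
b=[cv2.resize(i,None,fx=4,fy=4) for i in (im,t,s)]
for n,i,M in (("wrist",b[0],w),("top",b[1],None),("side",b[2],None)):
    for p in P:
        u=proj(n,b2w(p),M)*4+1.5; cv2.circle(i,(int(u[0]),int(u[1])),2,(0,255,0),-1)
cv2.imwrite("pics/ov.png",np.hstack([cv2.resize(b[0][0:1000,650:1450],(400,500)),cv2.resize(b[2][280:780,720:1180],(400,435)) if 0 else b[2][280:780,750:1150]]))
E
```

```text
tin [ 26.96388735 -37.40323136  64.        ] [ 25.67091719 -38.73824636  64.        ] [ 28.79713599 -34.19471418  64.        ]
case [  1.4 135.2  45. ]
case [ 54.5 133.5  45. ]
case [57.  80.5 45. ]
case [ 1.5 84.5 45. ]
carton [ -3.1 -83.4  80. ]
carton [ 49.1 -84.   80. ]
carton [  51.6 -132.9   80. ]
carton [  -3.5 -133.    80. ]
```

View pics/ov.png

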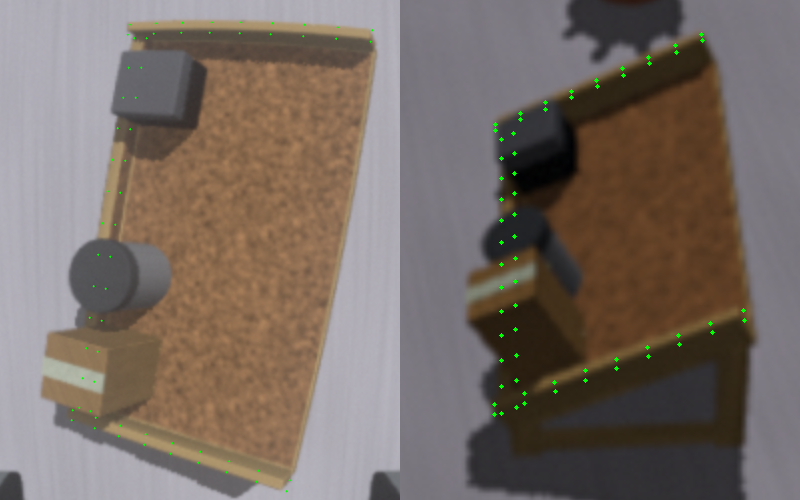

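The fitted rack frame overlays well in both views. The tin's axis is at y≈−37 and the case's edge at about +82, so I'll put the jar at bed y≈+36. Next I'll go over the jar and measure it from close by.

Run:
```python
from h import *
bot.movel([600,30,330],max_speed=300) if 0 else None
bot.move_ptp([630,-170,270],[np.pi,0,np.pi/2+psi])
M=cam("wrist"); im=imaging.capture("wrist")
np.savez("w2.npz",K=M[0],p=M[1],R=M[2]); cv2.imwrite("pics/w2.png",im)
cv2.imwrite("pics/w2b.png",cv2.resize(im,None,fx=1.5,fy=1.5))
st=bot.get_state(); print(st["t"],st["tcp_pos"])
print("top",onz("top",(290.8,182.7),112),proj("wrist",onz("top",(290.8,182.7),112),M))
```

```text
4.1667 [ 630.58131951 -168.64705565  270.83815836]
top [ 630.38326495 -169.81262562  112.        ] [260.7635481  179.84953102]
```

View pics/w2b.png

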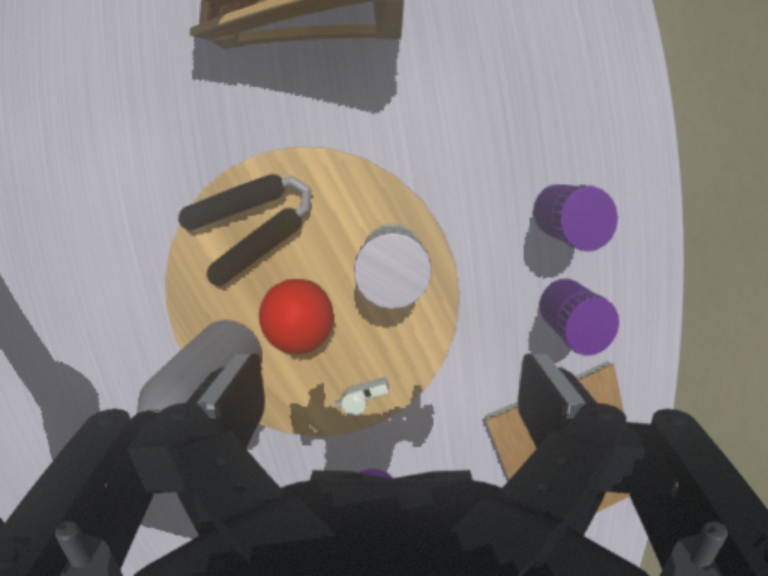

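The grey-capped jar is at (262,180) in the wrist picture, within about 1 px of where the top view puts it. The ball is at (198,211), and the purple look-alikes stand off the susan. I'll confirm the cap centre by mask, then grasp.

Run:
```python
from h import *
w=W("w2.npz"); im=cv2.imread("pics/w2.png"); hsv=cv2.cvtColor(im,cv2.COLOR_BGR2HSV)
m=np.zeros(im.shape[:2],np.uint8); m[150:212,230:292]=((hsv[...,1]<45)&(hsv[...,2]>140))[150:212,230:292]
n,l,st,c=cv2.connectedComponentsWithStats(m); i=1+np.argmax(st[1:,4]); print(st[i],c[i])
J=onz("wrist",c[i],112,w); B=onz("wrist",(198,210.7),80,w); print("jar",J,"ball",B)
a=onz("wrist",(238,180),112,w); b=onz("wrist",(286.5,180),112,w); print("dia",np.linalg.norm(a-b))
# IK checks
ori=R.from_matrix(np.column_stack([BR[:,1],BR[:,0],-BR[:,2]])).as_euler("xyz"); print("ori",ori)
for x,z in ((61,140),(61,45),(26,45),(26,140)): print(solve_ik(b2w([x,36,z]),ori))
```

```text
[ 236  155   52   51 2046] [261.33528837 179.73069404]
jar [ 630.98584048 -169.78246823  112.        ] ball [ 549.46624396 -201.7882032    80.        ]
dia 50.1839607398698
ori [2.70526034e+00 2.22044605e-16 1.40979633e+00]
[ 0.41867737  0.22976554 -0.5640593   0.4050014  -0.23360989  2.10632393]
[ 0.3764906   0.39825389 -0.59238209  0.19917433 -0.21809788  2.06606963]
[ 0.40936378  0.38771382 -0.66489299  0.14417113 -0.23021595  2.09741216]
[ 0.45612373  0.2099309  -0.63549585  0.36196439 -0.2470718   2.14230136]
```

Run:
```python
from h import *
yaw=np.pi/2+psi
bot.grip(0.85,effort=30)
print(bot.movel([631,-169.9,140],[np.pi,0,yaw],max_speed=200))
print(bot.movel([631,-169.9,79],max_speed=60,threshold=10))
s=bot.get_state(); print(s["t"],s["tcp_pos"],s["contact_force"],s["opening"])
bot.grip(0.0,effort=35)
s=bot.get_state(); print(s["t"],s["tcp_pos"],s["contact_force"],s["opening"])
z=s["tcp_pos"][2]
bot.movel([631,-169.9,150],max_speed=80)
bot.movel([631,-169.9,260],max_speed=200)
s=bot.get_state(); print(s["t"],s["tcp_pos"],s["contact_force"],s["opening"],s["orientation"])
M=cam("wrist"); im=imaging.capture("wrist"); cv2.imwrite("pics/w3.png",im)
np.savez("w3.npz",K=M[0],p=M[1],R=M[2])
cv2.imwrite("pics/s3.png",imaging.capture("side"))
crop(cv2.imread("pics/s3.png"),190,100,330,310,2.8,"pics/s3b.png",1.3)
```

```text
False
False
6.425 [ 631.37059057 -170.04130602   79.49317333] [ 0.38623012  0.95482583 -0.08861073] 0.851479814106773
6.7333 [ 631.53339093 -170.13357222   79.77122596] [-0.14048962  0.15638427  4.27910666] 0.6186696571497288
8.475 [ 630.42098591 -169.6772806   258.6203659 ] [-0.90088607  0.00658718 -2.51790911] 0.622983040112894 [-3.13976620e+00 -4.05822985e-04  1.40979448e+00]
```

View pics/w3.png

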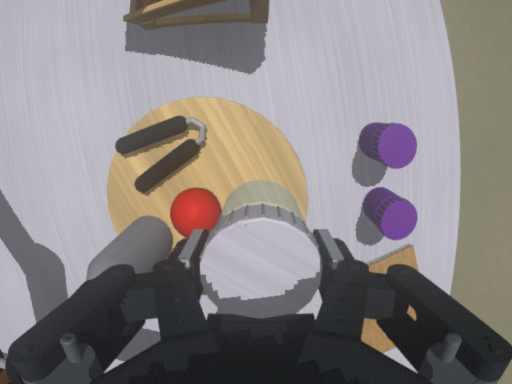

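View pics/s3b.png

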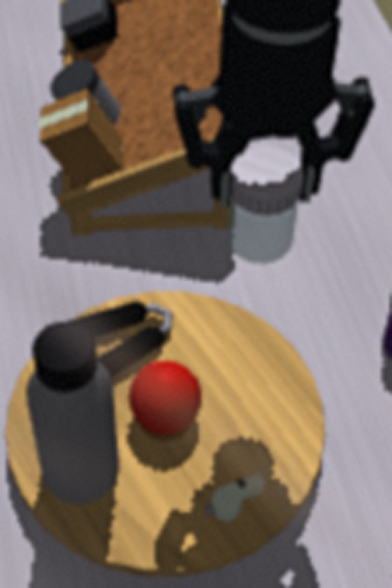

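The jar is held upright, with its cap at (262,265) in the wrist view, and everything on the susan is in place. Next I'll tilt it and hover over the gap.

```bash
cat >> h.py <<'E'
ori=R.from_matrix(np.column_stack([BR[:,1],BR[:,0],-BR[:,2]])).as_euler("xyz")
def inbed(): 
    s=bot.get_state(); return BR.T@(s["tcp_pos"]-O), BR.T@s["contact_force"], s
E
python3 - <<'E'
from h import *
bot.move_ptp(b2w([61,36,210]),ori)
bot.movel(b2w([61,36,43.5+55]),ori,max_speed=120)
b,f,s=inbed(); print(s["t"],b.round(1),f.round(2),s["orientation"]-ori)
M=cam("wrist"); np.savez("w4.npz",K=M[0],p=M[1],R=M[2])
cv2.imwrite("pics/w4.png",imaging.capture("wrist")); im=imaging.capture("side"); cv2.imwrite("pics/s4.png",im)
crop(im,180,50,330,200,4,"pics/s4b.png",1.4)
for n,M2 in (("wrist",M),("side",None)): print(n,[proj(n,b2w(p),M2).round(0).tolist() for p in ((61,36,131),(61,36,55))])
E
```

```text
11.2667 [61.6 36.2 99. ] [-0.91 -0.83 -2.13] [-8.65350707e-04 -5.41169582e-04 -7.55797062e-05]
wrist [[261.0, 276.0], [261.0, 216.0]]
side [[215.0, 93.0], [227.0, 111.0]]
```

View pics/w4.png

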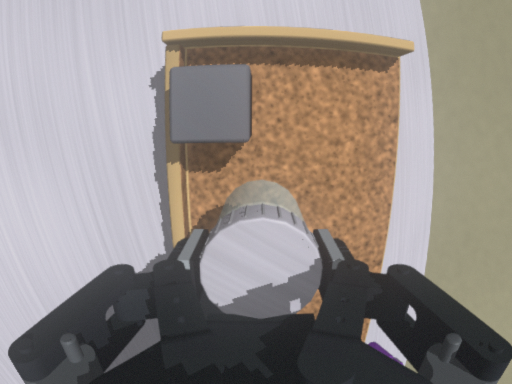

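View pics/s4b.png

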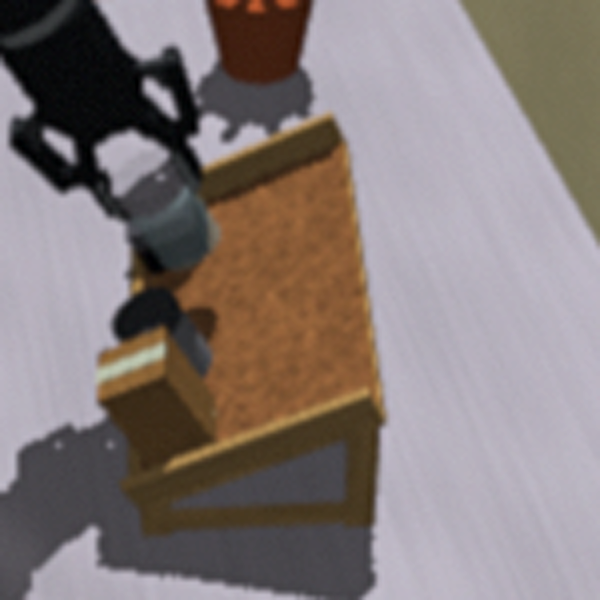

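The jar hangs square over the gap, between the case at (211,104) in the wrist view and the tin. I'll lower it slowly until it touches.

Run:
```python
from h import *
bot.movel(b2w([60.5,36,43.5+14]),ori,max_speed=60)
bot.dwell(0.2)
b,f,s=inbed(); print(s["t"],b.round(1),f.round(2))
print(bot.movel(b2w([60.5,36,43.5-8]),ori,max_speed=12,threshold=4))
b,f,s=inbed(); print(s["t"],b.round(1),f.round(2))
bot.dwell(0.3)
b,f,s=inbed(); print(s["t"],b.round(1),f.round(2),s["wrist_torque"].round(2))
```

```text
12.4 [60.9 36.2 57.9] [-1.31 -0.49 -1.72]
True
13.3083 [60.4 36.2 48.8] [ 0.86 -0.32  3.32]
13.6083 [60.4 36.2 48.8] [0.64 0.43 5.95] [ 0.08 -0.02  0.03]
```

Run:
```python
from h import *
im=imaging.capture("side"); cv2.imwrite("pics/s5.png",im)
crop(im,195,60,290,180,5,"pics/s5b.png",1.6)
im=imaging.capture("top"); cv2.imwrite("pics/t5.png",im)
crop(im,80,140,230,250,5,"pics/t5b.png",1.6)
cv2.imwrite("pics/w5.png",imaging.capture("wrist"))
```

```text
(no output)
```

View pics/s5b.png

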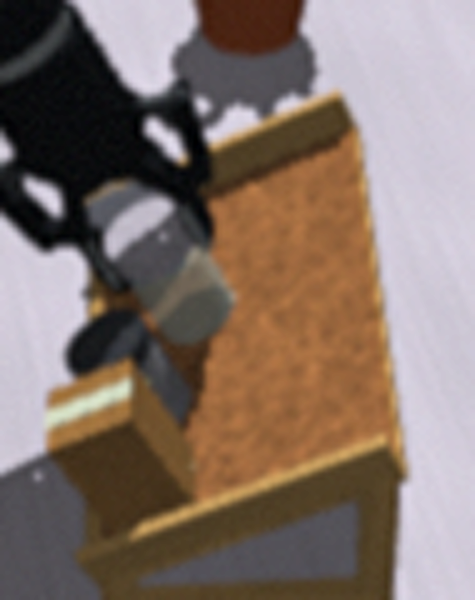

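View pics/t5b.png

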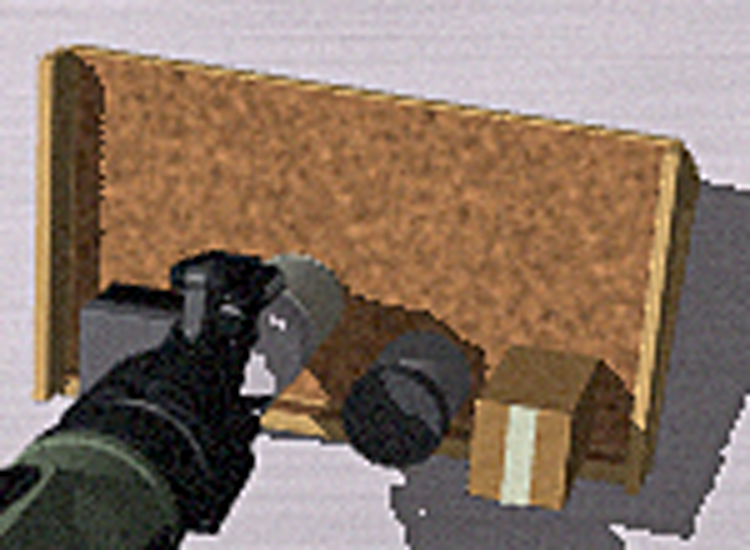

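View pics/w5.png

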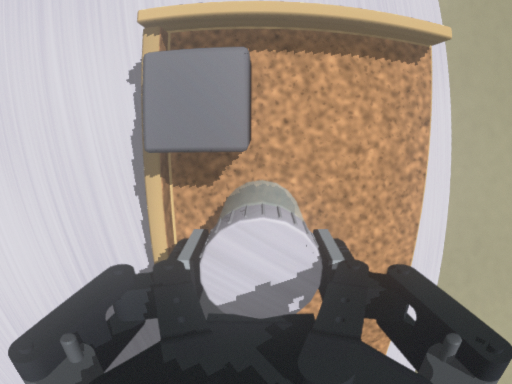

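The jar stands on the bed in the gap, clear of the case and tin. Contact came about 5 mm higher than predicted, although the jar still looks square. I'll slide it down in short guarded strokes while watching the force.

Run:
```python
from h import *
z=48.6
for x in (56,50,44,38,33):
    r=bot.movel(b2w([x,36,z]),ori,max_speed=20,threshold=10)
    b,f,s=inbed(); print(r,s["t"],b.round(1),f.round(2),s["wrist_torque"].round(2))
    if r: break
```

```text
False 14.0417 [56.3 36.3 48.8] [0.67 0.75 4.51] [0.15 0.14 0.08]
False 14.4917 [50.3 36.2 48.8] [2.54 0.18 4.71] [ 0.01 -0.05  0.  ]
False 14.9417 [44.1 36.1 48.8] [1.89 1.4  4.98] [-0.02 -0.04  0.02]
False 15.3917 [38.1 36.1 48.8] [ 2.09 -0.2   5.37] [ 0.03 -0.11  0.03]
False 15.7917 [33.1 36.1 48.8] [2.48 0.99 4.75] [ 0.03 -0.1  -0.01]
```

Run:
```python
from h import *
z=48.6
r=bot.movel(b2w([18,36,z]),ori,max_speed=10,threshold=7)
b,f,s=inbed(); print(r,s["t"],b.round(1),f.round(2),s["wrist_torque"].round(2))
bot.dwell(0.4)
b,f,s=inbed(); print(s["t"],b.round(1),f.round(2),s["wrist_torque"].round(2),s["opening"])
cv2.imwrite("pics/w6.png",imaging.capture("wrist"))
im=imaging.capture("side"); crop(im,195,60,290,180,5,"pics/s6b.png",1.6)
```

```text
True 16.825 [25.2 36.1 49. ] [ 0.41 -1.34  1.45] [-0.07  0.28  0.02]
17.225 [25.2 36.2 48.9] [-1.81 -0.99 -0.17] [-0.06  0.75 -0.09] 0.6177850745607582
```

View pics/s6b.png

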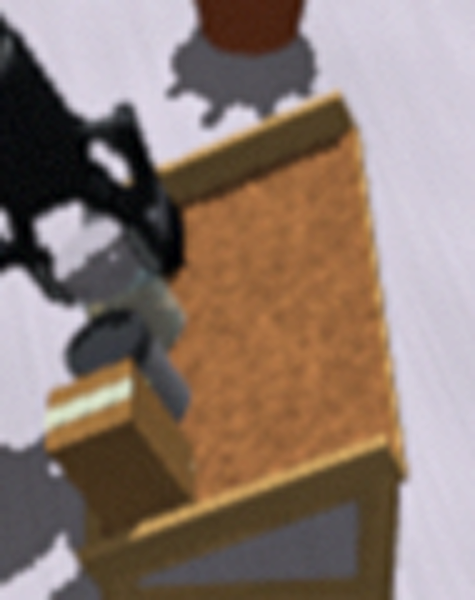

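View pics/w6.png

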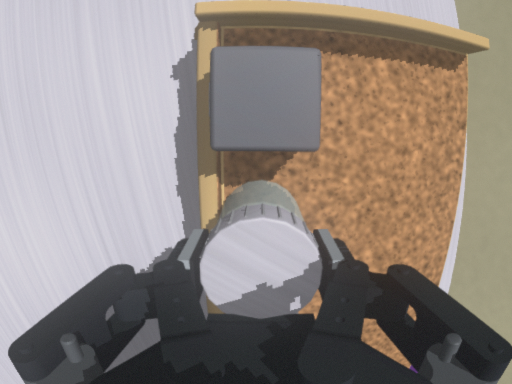

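Force and torque changed at x≈25, where the stop should be, but the force's sign is odd. I'll take averaged readings before pressing further.

```bash
cat >> h.py <<'E'
def avg(n=8):
    F=[];T=[]
    for _ in range(n):
        bot.dwell(0.02); b,f,s=inbed(); F.append(f); T.append(BR.T@s["wrist_torque"])
    print("t",round(s["t"],2),"b",b.round(2),"f",np.mean(F,0).round(2),"T",np.mean(T,0).round(3),"ori",(R.from_euler("xyz",s["orientation"]).as_matrix().T@R.from_euler("xyz",ori).as_matrix())[[2,0,1],[1,2,0]].round(4))
    return b,np.mean(F,0)
E
python3 - <<'E'
from h import *
avg()
for x in (24.7,24.2):
    print(bot.movel(b2w([x,36.1,48.6]),ori,max_speed=10,threshold=10)); avg()
E
```

```text
t 17.46 b [25.99 36.61 49.08] f [-1.    0.07 -2.17] T [-0.02   0.654  0.006] ori [ 0.007  -0.0001 -0.002 ]
False
t 17.94 b [25.54 36.54 48.9 ] f [0.52 1.2  1.34] T [0.159 0.19  0.036] ori [ 0.0014 -0.0008 -0.0003]
False
t 18.32 b [25.26 36.5  48.9 ] f [3.15 0.88 2.95] T [ 0.23  -0.286  0.006] ori [ 0.0018 -0.0006 -0.0005]
```

Run:
```python
from h import *
for x in (23.6,23.0,22.4,21.8):
    r=bot.movel(b2w([x,36.3,48.5]),ori,max_speed=10,threshold=15); b,f=avg(10); print(x,r)
    if f[0]>9: break
bot.dwell(0.2); avg()
```

```text
t 18.74 b [25.21 36.56 48.89] f [4.31 0.66 3.35] T [ 0.061 -0.624  0.009] ori [ 0.0028 -0.0002 -0.0008]
23.6 False
t 19.16 b [25.1  36.5  48.92] f [5.04 0.31 3.11] T [ 0.033 -0.815  0.015] ori [ 0.0036  0.0001 -0.0012]
23.0 False
t 19.57 b [25.02 36.52 48.94] f [ 6.47 -0.2   2.33] T [-3.700e-02 -1.213e+00 -1.000e-03] ori [ 0.0045  0.0001 -0.0015]
22.4 False
t 19.99 b [24.9  36.52 48.97] f [ 7.6  -0.4   2.32] T [-0.086 -1.408 -0.004] ori [ 0.0053  0.0003 -0.0018]
21.8 False
t 20.32 b [24.94 36.56 48.99] f [ 7.49 -0.46  2.13] T [-0.08  -1.413  0.004] ori [ 0.0054  0.0002 -0.0018]
```

The jar now presses the stop steadily with several newtons and stays flat: the tool's tilt error is 0.3°. I'll ease the pressure and release it.

Run:
```python
from h import *
bot.movel(b2w([24.3,36.4,48.7]),ori,max_speed=10); avg(5)
bot.grip(0.85); avg(5)
b,f,s=inbed()
print("thr",bot.movel(b2w([25,36.3,75]),ori,max_speed=30,threshold=8)); avg(3)
bot.movel(b2w([25,36.3,130]),ori,max_speed=100)
bot.movel(b2w([40,36.3,240]),ori,max_speed=200)
bot.dwell(0.2)
M=cam("wrist"); np.savez("w7.npz",K=M[0],p=M[1],R=M[2]); w=imaging.capture("wrist"); cv2.imwrite("pics/w7.png",w)
sd=imaging.capture("side"); cv2.imwrite("pics/s7.png",sd); crop(sd,195,60,290,180,5,"pics/s7b.png",1.6)
print(bot.get_state()["t"])
```

```text
t 20.81 b [25.11 36.56 48.87] f [5.81 0.56 2.91] T [ 0.049 -0.924 -0.032] ori [ 0.0014 -0.0001 -0.0004]
t 21.23 b [22.97 36.   48.32] f [-0.02 -0.19  0.1 ] T [-0.005  0.412  0.003] ori [-0.0021  0.0007  0.0007]
thr False
t 22.3 b [24.82 36.2  74.82] f [-0.47 -0.49 -0.36] T [-0.002  0.39   0.012] ori [-0.0003  0.0002  0.    ]
24.0083
```

View pics/w7.png

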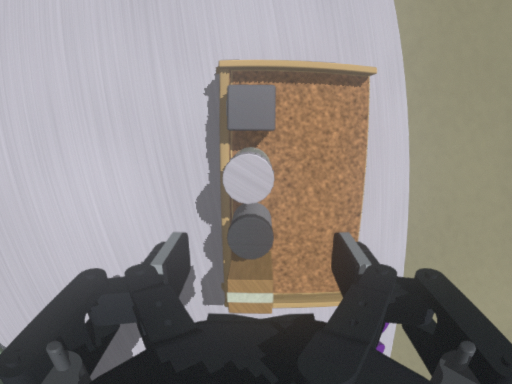

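View pics/s7b.png

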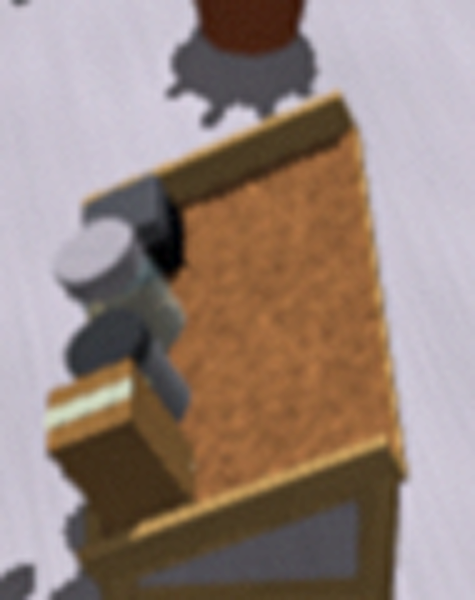

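Run:
```python
from h import *
w=W("w7.npz"); im=cv2.imread("pics/w7.png")
crop(im,205,70,300,190,5,"pics/w7b.png",1.2)
# cap by mask, tin lid by mask
hsv=cv2.cvtColor(im,cv2.COLOR_BGR2HSV)
m=np.zeros(im.shape[:2],np.uint8); m[146:206,218:278]=((hsv[...,2]>130)&(hsv[...,1]<40))[146:206,218:278]; m[:,:223]=0
n,l,st,c=cv2.connectedComponentsWithStats(m); i=1+np.argmax(st[1:,4]); print(st[i],c[i])
print("jar",onbed("wrist",(248.5,177.5),76,w),onbed("wrist",c[i],76,w),"tin",onbed("wrist",(251,233),64,w))
for a in [(229,85),(275,85),(275,129),(229,130)]: print("case",onbed("wrist",a,45,w).round(1))
print("jar side", onbed("side",(195+100/5,70-10+253/5),76), "tin side", onbed("side",(195+108/5,60+340/5),64))
```

```text
[ 223  148   51   56 2192] [248.42791971 176.61359489]
jar [25.0001308  36.08745027 76.        ] [24.93247296 37.03471846 76.        ] tin [ 26.66278762 -31.51783222  64.        ]
case [  2.4 135.2  45. ]
case [ 53.4 134.9  45. ]
case [53.7 85.2 45. ]
case [ 2.  84.2 45. ]
jar side [30.52145446 32.4858966  76.        ] tin side [ 28.79713599 -34.19471418  64.        ]
```

View pics/w7b.png

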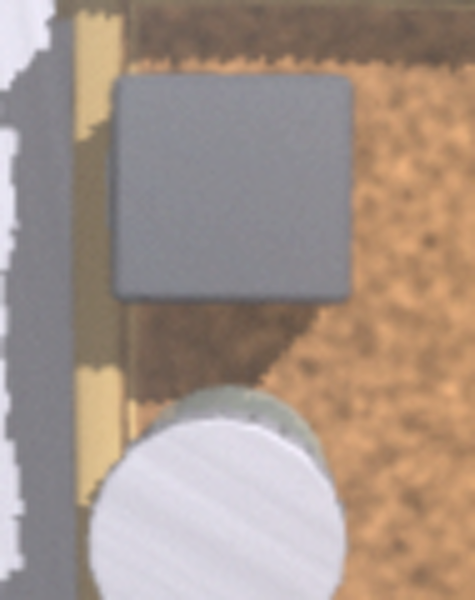

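Run:
```python
from h import *
a=cv2.imread("pics/side0.png").astype(int); b=cv2.imread("pics/s7.png").astype(int)
for n,(x0,y0,x1,y1) in {"carton":(203,130,235,165),"tin_lid":(206,122,224,138),"ball":(236,229,263,258),"whistle":(262,266,288,290),"bottle":(200,212,232,280),"trainer":(215,205,253,235)}.items():
    print(n,np.abs(a-b)[y0:y1,x0:x1].mean().round(1))
bot.sign_off()
```

```text
carton 1.4
tin_lid 1.7
ball 1.7
whistle 2.0
bottle 1.1
trainer 1.3
the job is handed in; nothing more can be done
```

The glass jar is back in the rack, standing against the stop in the gap between the case and the tin, and I've handed the job in. I gripped it by its cap and lifted it off the lazy susan. I set it flat on the bed about 34 mm short of the stop and slid it down until it pressed, by my estimate at least 5 N. Then I eased off, released it and backed away, finishing at about 24 s on the robot's clock.

**Final checks:**
- **Position:** the wrist camera puts the jar's cap at bed x ≈ 25 mm, y ≈ 36 mm, where home is x = 26 mm. The jar looks square and clear of its neighbours.
- **Neighbours and bystanders:** before-and-after side pictures of the carton, the tin's lid and everything on the susan differ only by noise. In the wrist pictures the case's corners moved about 1–5 mm, which is my reading error.

**What disagreed:**
- **Height:** the jar met the bed about 5 mm higher than my fitted rack frame predicted. The force stayed steady through the slide, so the slope was right.
- **First contact with the stop:** the force readings had an odd sign just after the guarded move stopped. I took averaged readings and pressed again in small steps, and those were consistent.
- **Side camera:** a rough side-view reading gave the cap at x ≈ 30.5 mm. The same view read the tin about 2 mm high, so I trusted the wrist view.
- **Tin position:** two wrist readings of the tin's y differ by about 6 mm. The unchanged side picture suggests this is reading error, not movement.

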